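# Oil the bearing seat and hold the split housing closed

## Task

Take the oil dauber from its stand, dip its tip in the oil pot down to the felt, dab the bottom of the lower half's bore with it, and put it back upright in its stand. Then pick up the housing cap, align it on the two dowels of the lower half (either way round) and press it down against the spring pins until the joint is fully closed; finish while still gripping the cap and pressing it shut, without letting go. Leave the other things where they are and do not tip the pot.

Things in the scene. Friction and masses are not known exactly. Their poses are not given: they have to be found in the camera images.
- lower_half: Lower half of a green split bearing housing, fixed, on a flange 160 x 60 x 12. Origin: centre of its underside on the table; z up, x along its length (the line of the two dowels), y along the bore. Body 116 (x) x 44 (y), joint face at z = 45. Half-round bore of radius 22 along y, open upward, its lowest line at z = 23.
- joint_face (a point): Centre of the lower half's joint face, 45 above the table; the cap's origin comes here when closed. Two brass spring pins, 6 diameter, at x = +29 and -29, y = 0, stand 6 above the face; to sink them takes 5 N (both together) at first, 11 N when flush. The cap's weight alone does not sink them; let go, the cap rises 6 again.
- bore_seat (a point): Lowest point of the lower half's bore, on its middle (23 above the table): the spot to dab.
- cap: Upper half (cap) of the green housing, loose, 0.25 to 0.4 kg, lying joint face down. Origin: centre of its joint face (underside); z up, x along its length, y along the bore. 112 (x) x 40 (y); two end lugs 22 high with the dowel holes; between them an arch with half bore of radius 22 and a flat-sided boss, x -20 to +20, 40 wide (y), z 24 to 54. Fits either way round.
- cap_grip (a point): Grip point in the middle of the cap's boss, 38 above its underside; grip it across y.
- dauber: Oil dauber standing upright in its stand, 126 long, about 0.08 kg. Origin: its lowest point, the end of the black ball tip (16 diameter); z up along the handle. Steel stem 8 diameter; flat collar 34 diameter from z = 60 to 66, which rests on the stand; red round handle 22 diameter from z = 66 to 126.
- dauber_tip (a point): End of the dauber's ball tip (the dauber's origin).
- dauber_grip (a point): Grip point on the axis of the dauber's handle, 100 above the tip.
- stand: Blue fixed block 70 x 70 x 64 high with a vertical through hole of 24 diameter in its middle, in which the dauber hangs by its collar (its tip then 4 above the table). Origin: centre of its underside.
- oil_pot: Open round steel pot, loose, 0.5 kg: 68 diameter, 50 high, wall 3, with an amber felt pad inside whose top is 14 above the pot's underside. Origin: centre of its underside, z up.
- pot_felt (a point): Centre of the top of the felt pad in the pot.
- index_plate: Bystander: loose steel disc with rings of small holes, 104 diameter, 7 thick. Origin: centre of its underside.
- u_block: Bystander: loose steel U-shaped setup block, 50 x 60 x 44 high. Origin: centre of its underside.
- spanner: Bystander: loose steel spanner lying on the far part of the table.
- oil_bottle: Bystander: red plastic bottle, 56 diameter, 150 high. Origin: centre of its underside.
- dowel_a (a point): Top of the steel dowel at x = +40, y = 0 of the lower half: 10 diameter, stands 16 above the joint face (top 61 above the table), the upper 4.5 tapering to 5 diameter.
- dowel_b (a point): Top of the like dowel at x = -40, y = 0.
- cap_hole_a (a point): Lower mouth of the cap's through hole at x = +40, y = 0: 13 diameter (1.5 clearance all round on a dowel).
- cap_hole_b (a point): Lower mouth of the like hole at x = -40, y = 0.
Mind the look-alikes: they are no part of the job. What is shaped like the cap but blue is not meant.

How it is judged:
On the way, in this order (a step that is already met when the one before it is completed fails the run):
1. the dauber's tip is dipped inside the oil pot, down to the felt (within 10 mm above it) (horizontal distance between dauber_tip and oil_pot below 0.028 m and z of dauber_tip in the frame of oil_pot below 0.024 m), for 0.1 s.
2. the tip touches the bottom of the lower half's bore (within 15 mm of its lowest middle point) (distance between dauber_tip and bore_seat below 0.015 m and contact force between dauber and lower_half above 0.2 N), for 0.05 s.
3. the dauber is back in its stand, upright on its collar, and let go (horizontal distance between dauber and stand below 0.012 m and z of dauber in the frame of stand between -0.002 and 0.01 m and angle between dauber's own z axis and vertical below 0.15 rad and contact force between the fingers and dauber below 0.1 N and linear speed of dauber below 0.03 m/s), for 0.2 s.
At the end, for the whole second after the job is handed in: Ends holding: cap on both dowels (centre within 3.5 mm, tilt under 0.05 rad), joint closed to 1.7 mm, pressed (over 6 N between the halves), gripped (over 2 N), at rest. Dauber upright in its stand, let go; pot upright (all of step 3 and horizontal distance between cap and joint_face below 0.0035 m and z of cap in the frame of joint_face below 0.0017 m and angle between the x axis of cap and the x axis of lower_half, either way round below 0.07 rad and angle between cap's own z axis and vertical below 0.05 rad and contact force between the fingers and cap above 2 N and contact force between cap and lower_half above 6 N and linear speed of cap below 0.02 m/s and angle between oil_pot's own z axis and vertical below 0.1 rad); the arm keeps its last pose, push and grip.
It fails at once if the round index plate is pushed more than 40 mm (distance of index_plate from where it was at the start of the episode above 0.04 m).
It fails at once if the U-shaped block is pushed more than 40 mm (distance of u_block from where it was at the start of the episode above 0.04 m).
It fails at once if the spanner is pushed more than 40 mm (distance of spanner from where it was at the start of the episode above 0.04 m).
It fails at once if the oil bottle is pushed more than 40 mm (distance of oil_bottle from where it was at the start of the episode above 0.04 m).
It fails at once if the oil pot is tipped (over 0.5 rad) (angle between oil_pot's own z axis and vertical above 0.5 rad).
It also fails if it takes over 58 s, if anything falls off the work surface, if the arm or the gripper's body presses on something with over 40 N, if the wrist force passes 120 N, or if a joint passes its speed limit or range.

## Robot

A 7-joint arm with a two-finger parallel gripper is mounted at the origin on the work surface. World frame = base frame: x ahead of the robot, y to its left, z up, the work surface at z = 0. Lengths are in m, angles in rad, forces in N, time in s.
With the tool pointing down it reaches from about 0.4 to 0.875 m from the base axis. Payload 19.3 kg.
Tool frame: the origin (TCP) lies at the very end of the fingers, on their centre line; the grasp point (between the pads) lies bot.pinch_z behind it (bot.pinch_z is the distance from the TCP to the grasp point, in m); z points along the fingers, y is the line along which they close (so a half turn about z gives the same grasp; the last joint's range is limited). The gripper opens to 85 mm and grips with 20 to 120 N. Pads are 22 mm wide; open, the fingers measure 114 mm over their backs; the gripper's body (76 mm by 85 mm) begins 54 mm behind the grasp point. The pads swing forward as they close: fully open they stand 13 mm farther back than shut.
Start: joints at [1.087, 0.521, -0.036, 1.599, 0.021, 1.021, -0.113], TCP at [0.251, -0.572, 0.231] pointing down, gripper open.
Joint ranges: [-2.91, 2.91], [-0.3, 2.13], [-1.5, 1.42], [0.17, 2.43], [-1.26, 4.41], [0.16, 1.93], [-2.52, 2.52]. Speed limits (rad/s): [1.89, 1.89, 2.39, 2.39, 3.01, 3.01, 3.01].

## Interface

Orientations are given as [roll, pitch, yaw] about the fixed x, y, z axes, in that order (R = Rz(yaw) Ry(pitch) Rx(roll)).
In Python, from workcell import bot, grab_frame, ticket gives the robot as it stands.
- The arm moves only by the tool arm_command, never from a script. Its argument "commands" is a list of rows, each a list of 3 entries, a list of its own where there are three numbers: the shift along the world's x, y, z in mm, then the turn about the world's z in rad, then the gripper command: -1 is fully open, 1 is shut, values between are in proportion. In form: [[[tx, ty, tz], roll, fingers], ...]. A call has 1 to 20 rows; each row shifts and turns the commanded pose from where the row before left it; what a row does not reach is not made up. A row lasts 1/10 s, in which the tool goes at most 50 mm and 8.59 degrees, less where a joint would pass 70% of its speed; a pose out of reach is approached as far as the arm can. A call with a gripper value outside its range is refused whole. The fingers move at their own pace and stop on an object; "newtons" is the grip in N (left out, the last holds). Time passes only in rows, so rows that do not move let the fingers close. It gives the time, the measured TCP pose, the force, the opening and the grip force at its end, in the units of the state.
- bot.observe(): the state, without advancing time (a new reading comes with each control period).
- grab_frame(name): name is "side" or "top" or "wrist"; returns a dict with "image" (480x640x3 uint8, red, green, blue), "vertical_fov" (degrees; the focal length in pixels is half the picture's height over the tangent of half this angle, whatever the lens; pixels are square), "cx", "cy" (the principal point, pixels), "k1" (the pictures are not rectified: a ray, as slopes to the right and down, at radius r is drawn at 1 + k1 r^2 times it, then the intrinsics apply), "R" (3x3) and "t" (3): a world point X has camera coordinates R X + t. Camera axes: x right, y down, z forward; pixel columns grow to the right and rows downward; lengths in m; the calibration is good to about 2 mm. A picture is of the moment at which its call begins. There is no depth.
- ticket.job_done(): hands the job in; it is judged then, once.
The state is a dict: "clock": time; "qpos": joint angles; "qd": joint speeds; "joint_efforts": joint torques, N m; "position": TCP position; "tool_rot": TCP orientation; "force": force on the tool from outside, world axes, zero at the start; "moment": the same for the moment, N m; "grip_width": finger opening in m; "finger_force": force on a finger pad.
Only numpy, scipy, OpenCV 4.12 (cv2) and the standard library are available. Lean on these libraries where they do the work, as an engineer would, in place of code of your own. Each camera call takes 0.05 s, during which the arm holds its last target. There are 200 camera calls.

## Working session

There is one attempt and no reset: what is moved stays moved. The work goes in short steps, Python scripts to look and compute and a tool call to move; the robot and the scene stay as the last step left them, time stands still between calls to the robot, and variables do not carry over. Pictures are saved under pics/ and viewed, at most 10 in all, crops included, and the job is handed in when it is done.

Besides the shell and the picture viewer there is one more tool, called after ">>>" by a JSON object that holds its "method" and its "body". arm_command: Moves the arm, as the interface text tells. Its arguments: {"type":"object","properties":{"commands":{"type":"array"},"newtons":{"type":"number"}},"required":["commands"]}

```bash
ls; mkdir -p pics; python3 - <<'E'
from workcell import bot, grab_frame
import cv2,pickle
print(bot.observe(), bot.pinch_z)
d={}
for n in ("top","side"):
    f=grab_frame(n); d[n]=f
    cv2.imwrite(f"pics/{n}0.png",f["image"][...,::-1])
    print(n,{k:v for k,v in f.items() if k!="image"})
pickle.dump(d,open("f0.pkl","wb"))
E
```

```text
pics
{'clock': 0.0, 'qpos': array([ 1.08679546,  0.52205359, -0.0363487 ,  1.59996909,  0.02120567,
        1.0210809 , -0.11280344]), 'qd': array([ 0.00060653, -0.00094552, -0.00156107, -0.00039247, -0.00076938,
       -0.00074534, -0.00047858]), 'joint_efforts': array([-1.07232307e-03, -9.27120137e+01,  1.97946198e+00, -3.69941032e+01,
        1.77650439e-02,  8.01346963e-03, -5.44800173e-05]), 'position': array([ 0.25115808, -0.5719688 ,  0.23071476]), 'tool_rot': array([-3.14046924e+00,  7.28936681e-05,  4.13808220e-01]), 'force': array([-0.04119484, -0.21495946, -0.58165843]), 'moment': array([ 0.02919814, -0.00143337, -0.00071607]), 'finger_force': 0.0, 'grip_width': 0.08537188548353994} 0.0187
top {'vertical_fov': 49.14379820980844, 'cx': 326.2163850011812, 'cy': 237.03119574376234, 'k1': -0.061506957106418264, 'R': array([[-0.01020127, -0.99970103, -0.02222143],
       [-0.98436982,  0.0139472 , -0.1755606 ],
       [ 0.17581804,  0.02008316, -0.9842178 ]]), 't': array([0.11745354, 0.54723703, 1.35317758])}
side {'vertical_fov': 51.85011943026049, 'cx': 313.25452489288205, 'cy': 242.89339238914866, 'k1': -0.13326516643847822, 'R': array([[-0.92879686, -0.3698481 ,  0.02342579],
       [-0.2297358 ,  0.52502809, -0.8194919 ],
       [ 0.29078832, -0.76652325, -0.57261179]]), 't': array([0.53419444, 0.14338353, 1.07562645])}
```

View pics/top0.png

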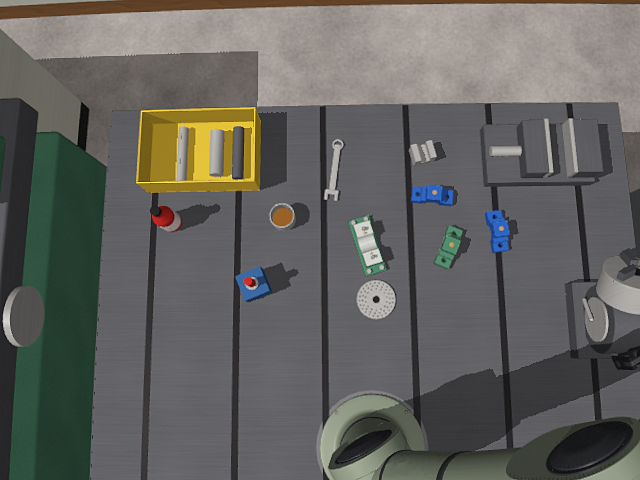

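View pics/side0.png

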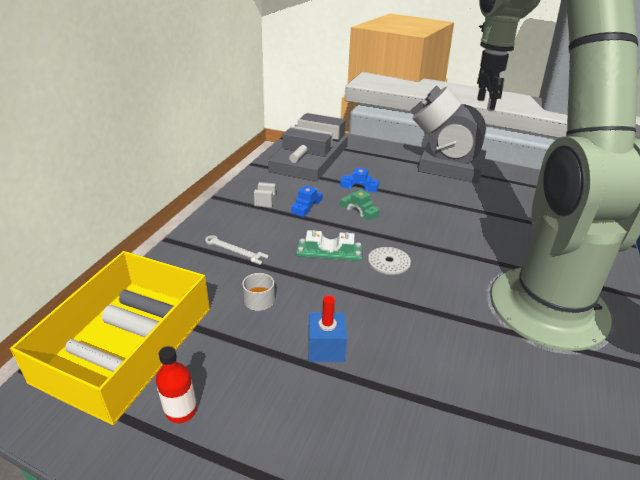

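The top view shows the stand at (254,283), the pot at (282,215), the lower half at (368,245) and the green cap at (449,247). The index plate is at (376,299). The side view matches this. Next I'll zoom in on the crops.

```bash
cat > h.py <<'E'
import numpy as np,cv2
def K(f):
    F=240/np.tan(np.radians(f["vertical_fov"]/2)); return np.array([[F,0,f["cx"]],[0,F,f["cy"]],[0,0,1.]])
def proj(f,X):
    C=np.atleast_2d(X)@f["R"].T+f["t"]; s=C[:,:2]/C[:,2:]; s=s*(1+f["k1"]*(s**2).sum(1,keepdims=True))
    k=K(f); return s*k[0,0]+k[:2,2]
def unproj(f,uv,z):
    p=cv2.undistortPoints(np.float64(uv).reshape(-1,1,2),K(f),np.array([f["k1"],0,0,0.]))[:,0]
    d=np.c_[p,np.ones(len(p))]@f["R"]; o=-f["R"].T@f["t"]
    return o+d*((z-o[2])/d[:,2])[:,None]
def crops(f,cs,out,s=5,w=80,h=60):
    im=f["image"][...,::-1]
    t=[cv2.resize(im[y-h//2:y+h//2,x-w//2:x+w//2],None,fx=s,fy=s,interpolation=cv2.INTER_CUBIC) for x,y in cs]
    cv2.imwrite(out,np.vstack([np.hstack(t[:2]),np.hstack(t[2:])]))
E
python3 - <<'E'
import pickle; from h import *
d=pickle.load(open("f0.pkl","rb"))
crops(d["top"],[(255,285),(282,215),(368,245),(449,247)],"pics/ct.png")
for n,p,z in [("stand",(254,283),.1),("pot",(282,215),.05),("low",(368,243),.045),("cap",(452,244),.054),("plate",(376,299),.007)]:
    X=unproj(d["top"],p,z)[0]; print(n,X,proj(d["side"],X))
E
```

```text
stand [0.4232926  0.29499363 0.1       ] [[331.69996039 306.95961394]]
pot [0.61066941 0.22952571 0.05      ] [[258.44128683 281.6973306 ]]
low [ 0.53168466 -0.00064965  0.045     ] [[330.32152854 236.34640083]]
cap [ 0.52435269 -0.22291217  0.054     ] [[360.36753941 193.08761647]]
plate [ 0.38461305 -0.02088653  0.007     ] [[389.09144934 258.61482354]]
```

View pics/ct.png

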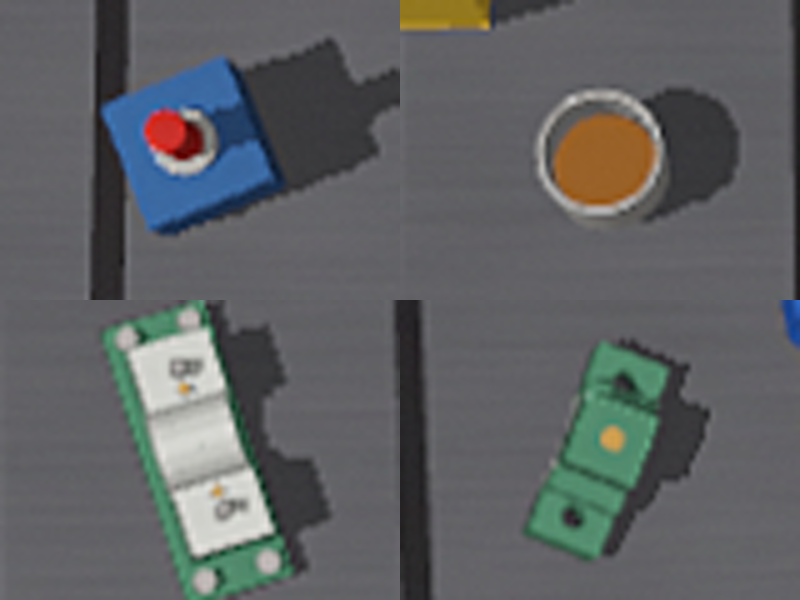

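Stand and pot are clear in the crops, with the red handle top near (248,281) and the pot rim centre near (281.6,215.2). The lower half shows its pins at (364.4,232.2) and (371,252.6). The green cap shows its boss dot at (451.2,244.2) and its holes at (453.8,232.6) and (443.2,259.8).

```bash
python3 - <<'E'
import pickle; from h import *
d=pickle.load(open("f0.pkl","rb"));t=d["top"]
for n,p,z in [("handle",(247.8,280.8),.130),("collar",(251.2,283.6),.070),("pot",(281.6,215.2),.05),("pin1",(364.4,232.2),.051),("pin2",(371,252.6),.051),("boss",(451.2,244.2),.054),("h1",(453.8,232.6),.022),("h2",(443.2,259.8),.022),("ublock",(424,152),.044)]:
    X=unproj(t,p,z)[0]; print(n,X.round(4),proj(d["side"],X).round(1))
E
```

```text
handle [0.4262 0.3058 0.13  ] [[328.9 297.9]]
collar [0.4245 0.3071 0.07  ] [[328.1 322.6]]
pot [0.6101 0.2306 0.05  ] [[258.4 282.1]]
pin1 [0.5601 0.0086 0.051 ] [[318.2 233.6]]
pin2 [ 0.5048 -0.0076  0.051 ] [[341.8 235.3]]
boss [ 0.5238 -0.2208  0.054 ] [[360.3 193.5]]
h1 [ 0.5609 -0.2366  0.022 ] [[348.7 198.2]]
h2 [ 0.4866 -0.204   0.022 ] [[370.5 209. ]]
ublock [ 0.7844 -0.1617  0.044 ] [[266.4 187.5]]
```

>>> {"method": "arm_command", "body": {"commands": [[[27,35,2],-0.083,-1],[[27,35,2],-0.083,-1],[[27,35,2],-0.083,-1],[[27,35,2],-0.083,-1],[[27,35,2],-0.083,-1],[[27,35,2],-0.083,-1],[[27,35,2],-0.083,-1],[[27,35,2],-0.083,-1],[[27,35,2],-0.083,-1],[[27,35,2],-0.083,-1],[[0,0,0],0,-1],[[0,0,0],0,-1]]}}

```text
clock: 1.3
position: [0.5216, -0.2214, 0.2509]
tool_rot: [3.141, 0.001, -0.414]
force: [-1.2, -0.6, -0.7]
grip_width: 0.0853
finger_force: 0.0
```

```bash
cat > shot.py <<'E'
import sys,pickle,cv2; from workcell import bot,grab_frame
n=sys.argv[1]; f=grab_frame(sys.argv[2] if len(sys.argv)>2 else "wrist"); f["obs"]=bot.observe(); pickle.dump(f,open(n+".pkl","wb"))
cv2.imwrite(f"pics/{n}.png",f["image"][...,::-1]); print(f["obs"]["clock"],f["obs"]["position"],f["obs"]["tool_rot"],f["obs"]["qpos"].round(2))
E
python3 shot.py wcap
```

```text
1.35 [ 0.520902   -0.22249011  0.2510137 ] [ 3.14116626e+00  6.08304446e-04 -4.15369244e-01] [ 0.27  0.41  0.04  1.74 -0.02  1.   -1.67]
```

View pics/wcap.png

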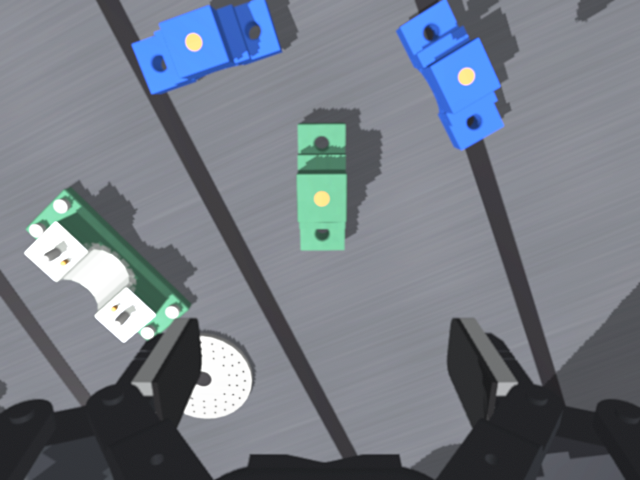

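The wrist image shows the cap's dot at (322,198) and its holes at (321,143) and (322,233), lined up with the tool. Next is a view over the lower half.

>>> {"method": "arm_command", "body": {"commands": [[[0,32,0],0.1,-1],[[0,32,0],0.1,-1],[[0,32,0],0.1,-1],[[0,32,0],0.1,-1],[[0,32,0],0.1,-1],[[0,32,0],0.1,-1],[[0,30,0],0.1,-1],[[0,0,0],0,-1],[[0,0,0],0,-1]]}}

```text
clock: 2.25
position: [0.5211, -0.0014, 0.2512]
tool_rot: [3.141, 0.0, 0.282]
force: [-0.0, -0.6, 0.6]
grip_width: 0.0854
finger_force: 0.0
```

```bash
python3 shot.py wlow; python3 - <<'E'
import pickle; from h import *
f=pickle.load(open("wcap.pkl","rb"))
for p,z in [((322,198),.054),((321,143),.022),((322,233),.022)]: print(unproj(f,p,z)[0].round(4))
E
```

```text
2.3 [ 0.52109414 -0.00200598  0.25123525] [3.14107959e+00 3.82789025e-04 2.80911714e-01] [ 0.03  0.34 -0.18  1.84  0.07  0.97 -1.47]
[ 0.523  -0.2199  0.054 ]
[ 0.5601 -0.2353  0.022 ]
[ 0.4866 -0.2037  0.022 ]
```

View pics/wlow.png

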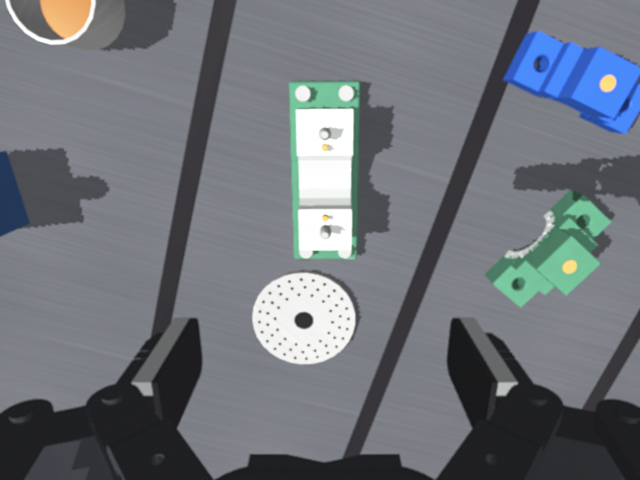

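```bash
python3 - <<'E'
import pickle; from h import *
f=pickle.load(open("wlow.pkl","rb"))
P=unproj(f,[(325.5,147.5),(325.5,217.5)],.051); D=unproj(f,[(325,133),(325.5,232)],.061)
for A in(P,D): print(A.round(4),A.mean(0).round(4),np.linalg.norm(A[0]-A[1]),np.arctan2(*(A[0]-A[1])[1::-1]))
E
```

```text
[[ 0.5603  0.009   0.051 ]
 [ 0.5056 -0.0068  0.051 ]] [0.5329 0.0011 0.051 ] 0.05698168349355539 0.28147212649228254
[[ 0.5717  0.0127  0.061 ]
 [ 0.4966 -0.0094  0.061 ]] [0.5341 0.0016 0.061 ] 0.07830187763914284 0.2862847414532812
```

>>> {"method": "arm_command", "body": {"commands": [[[-11,38,0],0,-1],[[-11,38,0],0,-1],[[-11,38,0],0,-1],[[-11,38,0],0,-1],[[-11,38,0],0,-1],[[-11,38,0],0,-1],[[-11,38,0],0,-1],[[-19,41,0],0,-1],[[0,0,0],0,-1],[[0,0,0],0,-1]]}}

```text
clock: 3.3
position: [0.4257, 0.3061, 0.2511]
tool_rot: [3.141, 0.0, 0.283]
force: [1.2, -0.9, 0.6]
grip_width: 0.0852
finger_force: 0.0
```

```bash
python3 shot.py wdau
```

```text
3.35 [0.42609173 0.30531197 0.25111244] [3.14079073e+00 2.00774193e-04 2.81506408e-01] [-0.49  0.35 -0.31  1.83  0.13  0.98 -2.15]
```

View pics/wdau.png

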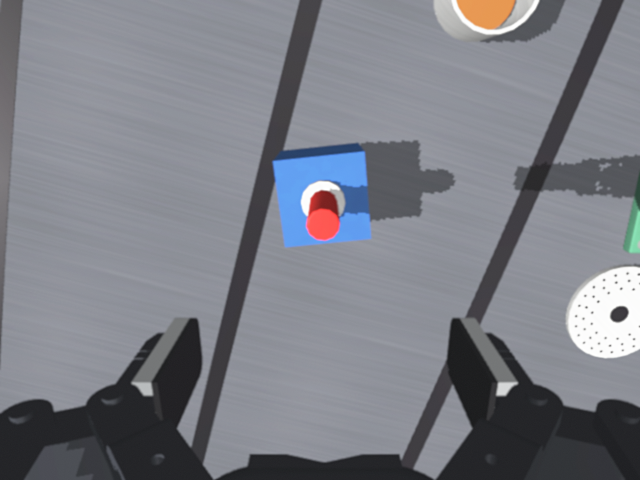

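The red handle top is at (323,223), and the stand's top corners average (324,199.5).

```bash
python3 - <<'E'
import pickle; from h import *
f=pickle.load(open("wdau.pkl","rb"))
for p,z in [((323,223),.13),((323,202),.07),((324,199.5),.064)]: print(unproj(f,p,z)[0].round(4))
E
```

```text
[0.4276 0.3077 0.13  ]
[0.4267 0.3076 0.07  ]
[0.4275 0.307  0.064 ]
```

>>> {"method": "arm_command", "body": {"commands": [[[1,1,-40],0,-1],[[0,0,-40],0,-1],[[0,0,-40],0,-1],[[0,0,-30],0,-1],[[0,0,-16],0,-1],[[0,0,0],0,-1],[[0,0,0],0,1],[[0,0,0],0,1],[[0,0,0],0,1],[[0,0,0],0,1],[[0,0,0],0,1],[[0,0,0],0,1],[[0,0,0],0,1],[[0,0,0],0,1]], "newtons": 80}}

```text
clock: 4.75
position: [0.4266, 0.3079, 0.0861]
tool_rot: [-3.141, -0.001, 0.284]
force: [-0.9, -2.5, 10.9]
grip_width: 0.0206
finger_force: 77.6
```

>>> {"method": "arm_command", "body": {"commands": [[[0,0,15],0,1],[[0,0,35],0,1],[[0,0,40],0,1],[[0,0,10],0,1],[[30,-13,0],0,1],[[30,-13,0],0,1],[[30,-13,0],0,1],[[30,-13,0],0,1],[[30,-13,0],0,1],[[33,-12,0],0,1],[[0,0,0],0,1],[[0,0,0],0,1]]}}

```text
clock: 5.95
position: [0.6092, 0.2303, 0.1845]
tool_rot: [-3.142, 0.001, 0.283]
force: [-0.9, 0.5, -0.6]
grip_width: 0.0204
finger_force: 78.3
```

```bash
python3 shot.py spot side; python3 - <<'E'
import pickle; from h import *
f=pickle.load(open("spot.pkl","rb"))
crops(f,[(259,230),(259,290)],"pics/spotc.png",5,160,60) if 0 else cv2.imwrite("pics/spotc.png",cv2.resize(f["image"][160:320,180:340,::-1],None,fx=3.7,fy=3.7,interpolation=cv2.INTER_CUBIC))
o=f["obs"]["position"]
print(proj(f,o+[0,0,-.082]), proj(f,[.6101,.2306,.05]))
E
```

```text
6.0 [0.6086003  0.23100478 0.18479793] [-3.14132978e+00  9.38918304e-04  2.84070237e-01] [-0.29  0.62 -0.26  1.56  0.18  0.98 -1.88]
[[257.9502958  262.57613412]] [[258.45219565 282.06001676]]
```

View pics/spotc.png

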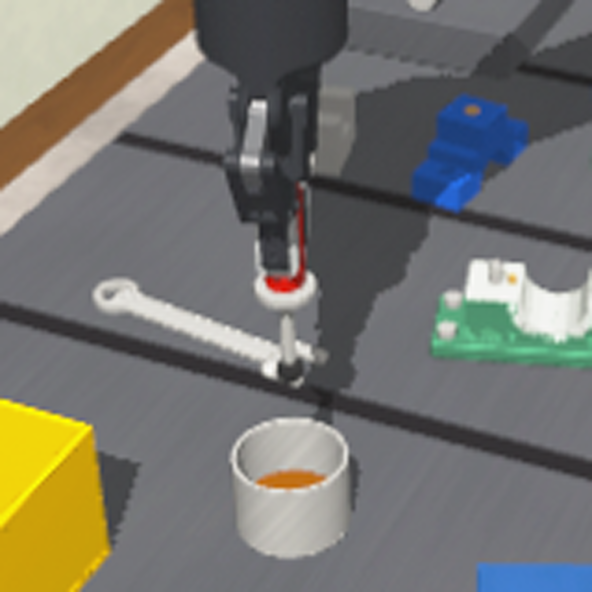

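The tip is at about (258.4,263) as predicted, directly over the pot, and the dauber is vertical. Dipping now.

>>> {"method": "arm_command", "body": {"commands": [[[1,0,-35],0,1],[[0,0,-30],0,1],[[0,0,-20],0,1],[[0,0,0],0,1],[[0,0,0],0,1],[[0,0,0],0,1]]}}

```text
clock: 6.6
position: [0.6106, 0.2313, 0.1018]
tool_rot: [-3.141, -0.002, 0.284]
force: [0.5, 0.0, -1.1]
grip_width: 0.0205
finger_force: 78.3
```

>>> {"method": "arm_command", "body": {"commands": [[[0,0,-3],0,1],[[0,0,0],0,1],[[0,0,0],0,1],[[0,0,0],0,1]]}}

```text
clock: 7.0
position: [0.6103, 0.2307, 0.0975]
tool_rot: [-3.142, -0.0, 0.284]
force: [-0.3, 0.5, -0.8]
grip_width: 0.0202
finger_force: 78.3
```

>>> {"method": "arm_command", "body": {"commands": [[[0,0,40],0,1],[[0,0,48],0,1],[[-11,-33,0],0,1],[[-11,-33,0],0,1],[[-11,-33,0],0,1],[[-11,-33,0],0,1],[[-11,-33,0],0,1],[[-11,-33,0],0,1],[[-11,-32,0],0,1],[[0,0,0],0,1],[[0,0,0],0,1]]}}

```text
clock: 8.1
position: [0.5334, 0.0003, 0.1856]
tool_rot: [3.142, -0.001, 0.282]
force: [-0.7, 0.9, -1.2]
grip_width: 0.0204
finger_force: 78.4
```

>>> {"method": "arm_command", "body": {"commands": [[[0,0,-35],0,1],[[0,0,-30],0,1],[[0,0,-10],0,1],[[0,0,-2],0,1],[[0,0,-2],0,1],[[0,0,0],0,1]]}}

```text
clock: 8.7
position: [0.5339, 0.0011, 0.1073]
tool_rot: [3.141, -0.001, 0.284]
force: [-0.2, -0.3, -1.3]
grip_width: 0.0203
finger_force: 78.4
```

>>> {"method": "arm_command", "body": {"commands": [[[0,0,-1],0,1],[[0,0,-1],0,1],[[0,0,0],0,1]]}}

```text
clock: 9.0
position: [0.5336, 0.0007, 0.1047]
tool_rot: [3.141, -0.001, 0.284]
force: [0.4, 0.8, 2.2]
grip_width: 0.0199
finger_force: 78.4
```

>>> {"method": "arm_command", "body": {"commands": [[[0,0,-1],0,1],[[0,0,0],0,1],[[0,0,0],0,1]]}}

```text
clock: 9.3
position: [0.5341, 0.0008, 0.1043]
tool_rot: [3.141, -0.002, 0.284]
force: [-1.8, 0.3, 16.0]
grip_width: 0.0205
finger_force: 80.1
```

>>> {"method": "arm_command", "body": {"commands": [[[0,0,40],0,1],[[0,0,43],0,1],[[-13,38,0],0,1],[[-13,38,0],0,1],[[-13,38,0],0,1],[[-13,38,0],0,1],[[-13,38,0],0,1],[[-13,38,0],0,1],[[-13,38,0],0,1],[[-16,40,0],0,1],[[0,0,0],0,1],[[0,0,0],0,1]]}}

```text
clock: 10.5
position: [0.4257, 0.3074, 0.1862]
tool_rot: [3.142, 0.0, 0.286]
force: [0.1, -2.1, -1.1]
grip_width: 0.0205
finger_force: 78.6
```

```bash
python3 - <<'E'
from workcell import bot
o=bot.observe();print(o["position"],o["clock"])
E
```

```text
[0.42571972 0.30736178 0.18622122] 10.5
```

>>> {"method": "arm_command", "body": {"commands": [[[1,0,-35],0,1],[[0,0,-35],0,1],[[0,0,-20],0,1],[[0,0,-6],0,1],[[0,0,0],0,1],[[0,0,0],0,1]]}}

```text
clock: 11.1
position: [0.428, 0.3067, 0.0913]
tool_rot: [-3.141, -0.001, 0.283]
force: [-0.5, 0.1, -0.1]
grip_width: 0.0204
finger_force: 78.6
```

>>> {"method": "arm_command", "body": {"commands": [[[0,0,-3],0,1],[[0,0,-1],0,1],[[0,0,0],0,1],[[0,0,0],0,1]]}}

```text
clock: 11.5
position: [0.4274, 0.3068, 0.0865]
tool_rot: [-3.141, -0.0, 0.284]
force: [0.0, -0.5, -1.4]
grip_width: 0.0206
finger_force: 78.6
```

>>> {"method": "arm_command", "body": {"commands": [[[0,0,-1],0,1],[[0,0,0],0,1],[[0,0,0],0,1]]}}

```text
clock: 11.8
position: [0.4275, 0.3069, 0.086]
tool_rot: [-3.142, -0.001, 0.284]
force: [-3.6, -3.7, 15.2]
grip_width: 0.0201
finger_force: 80.4
```

Seated on its collar. I'll open the fingers gradually and then rise straight up.

>>> {"method": "arm_command", "body": {"commands": [[[0,0,0],0,0.3],[[0,0,0],0,0.0],[[0,0,0],0,-0.5],[[0,0,0],0,-1],[[0,0,0],0,-1],[[0,0,0],0,-1],[[0,0,0],0,-1],[[0,0,30],0,-1],[[0,0,40],0,-1],[[0,0,40],0,-1],[[0,0,40],0,-1],[[0,0,0],0,-1],[[0,0,0],0,-1]]}}

```text
clock: 13.1
position: [0.4276, 0.3068, 0.236]
tool_rot: [-3.141, -0.002, 0.283]
force: [-0.3, 0.4, -1.0]
grip_width: 0.0854
finger_force: 0.0
```

```bash
python3 shot.py wdau2; python3 - <<'E'
import pickle; from h import *
f=pickle.load(open("wdau2.pkl","rb"));
for z in(.13,.07): print(proj(f,[.427,.307,z]))
im=f["image"].astype(int); m=(im[...,0]>130)&(im[...,1]<70)&(im[...,2]<70); ys,xs=np.nonzero(m); print(len(xs),xs.min(),xs.max(),ys.min(),ys.max())
g=pickle.load(open("wdau.pkl","rb")); im=g["image"].astype(int); m=(im[...,0]>130)&(im[...,1]<70)&(im[...,2]<70); ys,xs=np.nonzero(m); print(len(xs),xs.min(),xs.max(),ys.min(),ys.max())
E
```

```text
13.15 [0.42717834 0.30654676 0.23503629] [3.14143450e+00 6.00876818e-05 2.83649320e-01] [-0.46  0.38 -0.35  1.84  0.16  0.95 -2.17]
[[324.17576124 234.73968428]]
[[324.17115092 209.72889489]]
283 310 340 198 229
236 310 337 191 218
```

>>> {"method": "arm_command", "body": {"commands": [[[7,-38,0],-0.05,-1],[[7,-38,0],-0.05,-1],[[7,-38,0],-0.05,-1],[[7,-38,0],-0.05,-1],[[7,-38,0],-0.05,-1],[[7,-38,0],-0.05,-1],[[7,-38,0],-0.05,-1],[[7,-38,0],-0.05,-1],[[7,-38,0],-0.05,-1],[[7,-38,0],-0.05,-1],[[7,-38,0],-0.05,-1],[[7,-38,0],-0.05,-1],[[7,-38,0],-0.05,-1],[[5,-32,0],-0.045,-1],[[0,0,0],0,-1],[[0,0,0],0,-1]]}}

```text
clock: 14.75
position: [0.5226, -0.2194, 0.2338]
tool_rot: [3.141, 0.002, -0.412]
force: [0.6, 0.3, -0.6]
grip_width: 0.0856
finger_force: 0.0
```

```bash
python3 shot.py wcap2; python3 - <<'E'
import pickle; from h import *
f=pickle.load(open("wcap2.pkl","rb")); im=f["image"].astype(int)
m=(im[...,0]>180)&(im[...,1]>140)&(im[...,2]<120)
n,l,s,c=cv2.connectedComponentsWithStats(m.astype(np.uint8))
for i in range(1,n):
    if s[i,4]>50: print(s[i,4],c[i],unproj(f,c[i],.054)[0].round(4))
print(proj(f,[.523,-.2198,.054]))
E
```

```text
14.8 [ 0.52285859 -0.21856729  0.23416278] [-3.14158490e+00  2.05475631e-03 -4.10548504e-01] [ 0.29  0.43 -0.    1.75  0.    0.96 -1.69]
[[324.50672083 203.02880653]]
```

>>> {"method": "arm_command", "body": {"commands": [[[0.5,-1,-40],0,-1],[[0,0,-40],0,-1],[[0,0,-40],0,-1],[[0,0,-40],0,-1],[[0,0,-30],0,-1],[[0,0,-24],0,-1],[[0,0,0],0,-1],[[0,0,0],0,1],[[0,0,0],0,1],[[0,0,0],0,1],[[0,0,0],0,1],[[0,0,0],0,1],[[0,0,0],0,1],[[0,0,0],0,1]], "newtons": 100}}

```text
clock: 16.2
position: [0.5245, -0.2204, 0.0228]
tool_rot: [-3.141, -0.002, -0.411]
force: [-3.2, 2.1, 15.2]
grip_width: 0.0388
finger_force: 100.7
```

>>> {"method": "arm_command", "body": {"commands": [[[0,0,20],0,1],[[0,0,40],0,1],[[0,0,40],0,1],[[2,32,0],0.1,1],[[1,32,0],0.1,1],[[1,32,0],0.1,1],[[1,32,0],0.1,1],[[1,32,0],0.1,1],[[1,32,0],0.1,1],[[2,29,0],0.095,1],[[0,0,0],0,1],[[0,0,0],0,1]]}}

```text
clock: 17.4
position: [0.5327, 0.0009, 0.1217]
tool_rot: [3.141, -0.0, 0.284]
force: [-0.1, -0.5, -3.8]
grip_width: 0.0389
finger_force: 101.6
```

```bash
python3 shot.py whov
```

```text
17.45 [5.32696446e-01 8.66026760e-05 1.21610447e-01] [ 3.14105309e+00 -6.03993659e-05  2.82486587e-01] [ 0.04  0.53 -0.2   1.93  0.16  0.69 -1.55]
```

View pics/whov.png

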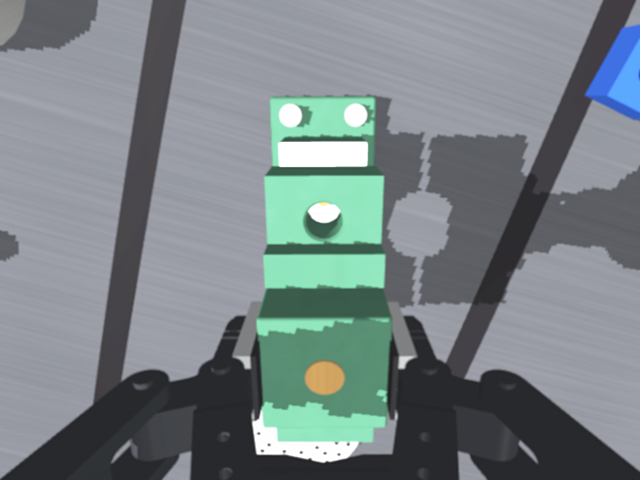

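```bash
python3 - <<'E'
import pickle; from h import *
f=pickle.load(open("whov.pkl","rb")); e=np.array([np.cos(.284),np.sin(.284)]);n=np.array([-e[1],e[0]])
g=pickle.load(open("wlow.pkl","rb"))
o=np.array([.5332,.001])
def r(k,f,p,z):
    X=unproj(f,p,z)[0]; d=X[:2]-o; print(k,"along %.1f across %.1f mm"%(d@e*1e3,d@n*1e3))
r("hole",f,(323.5,219),.121); r("dot",f,(324.5,378),.153)
for k,p in [("facecornL",(278,141.5)),("facecornR",(368,141.5))]: r(k,f,p,.045)
for k,p in [("facecornL",(297,109.5)),("facecornR",(354,109.5)),("facebotL",(299.5,251)),("facebotR",(353,251))]: r("low "+k,g,p,.045)
E
```

```text
hole along 38.8 across 0.6 mm
dot along -2.5 across 0.3 mm
facecornL along 57.5 across 23.3 mm
facecornR along 57.4 across -21.6 mm
low facecornL along 56.9 across 22.1 mm
low facecornR along 56.7 across -22.2 mm
low facebotL along -60.2 across 22.6 mm
low facebotR along -60.4 across -23.4 mm
```

>>> {"method": "arm_command", "body": {"commands": [[[1,0.5,-20],0,1],[[0,0,-14],0,1],[[0,0,-2],0,1],[[0,0,-2],0,1],[[0,0,-2],0,1],[[0,0,0],0,1]]}}

```text
clock: 18.05
position: [0.5339, 0.0011, 0.0815]
tool_rot: [3.141, -0.0, 0.284]
force: [-0.2, -0.4, -3.2]
grip_width: 0.0386
finger_force: 101.6
```

>>> {"method": "arm_command", "body": {"commands": [[[0,0,-2],0,1],[[0,0,-1],0,1],[[0,0,0],0,1],[[0,0,0],0,1]]}}

```text
clock: 18.45
position: [0.5338, 0.0013, 0.0783]
tool_rot: [-3.142, 0.0, 0.284]
force: [0.4, -0.4, -3.7]
grip_width: 0.0385
finger_force: 101.6
```

>>> {"method": "arm_command", "body": {"commands": [[[0,0,-1],0,1],[[0,0,-1],0,1],[[0,0,-1],0,1],[[0,0,0],0,1],[[0,0,0],0,1]]}}

```text
clock: 18.95
position: [0.5337, 0.0012, 0.0752]
tool_rot: [-3.142, 0.0, 0.284]
force: [0.3, 1.2, -3.7]
grip_width: 0.0384
finger_force: 101.6
```

>>> {"method": "arm_command", "body": {"commands": [[[0,0,-1],0,1],[[0,0,-1],0,1],[[0,0,-1],0,1],[[0,0,0],0,1],[[0,0,0],0,1]]}}

```text
clock: 19.45
position: [0.5339, 0.0013, 0.0724]
tool_rot: [3.142, -0.0, 0.284]
force: [-0.2, 0.0, 1.2]
grip_width: 0.0386
finger_force: 101.9
```

>>> {"method": "arm_command", "body": {"commands": [[[0,0,-1],0,1],[[0,0,-1],0,1],[[0,0,-1],0,1],[[0,0,0],0,1],[[0,0,0],0,1]]}}

```text
clock: 19.95
position: [0.5339, 0.0013, 0.0693]
tool_rot: [3.142, -0.0, 0.284]
force: [-0.9, 0.2, 5.2]
grip_width: 0.0388
finger_force: 102.3
```

>>> {"method": "arm_command", "body": {"commands": [[[0,0,-1],0,1],[[0,0,-1],0,1],[[0,0,0],0,1],[[0,0,0],0,1]]}}

```text
clock: 20.35
position: [0.5338, 0.0013, 0.0678]
tool_rot: [3.141, -0.0, 0.284]
force: [-6.0, 0.0, 17.7]
grip_width: 0.039
finger_force: 104.1
```

>>> {"method": "arm_command", "body": {"commands": [[[0,0,-0.5],0,1],[[0,0,0],0,1],[[0,0,0],0,1],[[0,0,0],0,1]]}}

```text
clock: 20.75
position: [0.5338, 0.0012, 0.0678]
tool_rot: [3.141, -0.0, 0.284]
force: [-10.1, 0.8, 28.7]
grip_width: 0.0386
finger_force: 106.0
```

```bash
python3 shot.py sfin side; python3 - <<'E'
import pickle; from h import *
f=pickle.load(open("sfin.pkl","rb"))
a=cv2.resize(f["image"][180:280,280:380,::-1],(400,400),interpolation=cv2.INTER_CUBIC);b=cv2.resize(f["image"][265:365,280:380,::-1],(400,400),interpolation=cv2.INTER_CUBIC)
cv2.imwrite("pics/sfinc.png",np.hstack([a,b])); print(f["obs"]["force"],f["obs"]["qd"].round(4))
E
```

```text
20.8 [0.53383648 0.00125327 0.06782734] [ 3.14125712e+00 -4.30152451e-04  2.83661747e-01] [ 0.02  0.62 -0.18  1.96  0.19  0.58 -1.57]
[-10.29329496  -0.66330397  29.6440985 ] [ 0.0011 -0.0005  0.0004 -0.0004 -0.0011 -0.0014  0.0021]
```

View pics/sfinc.png

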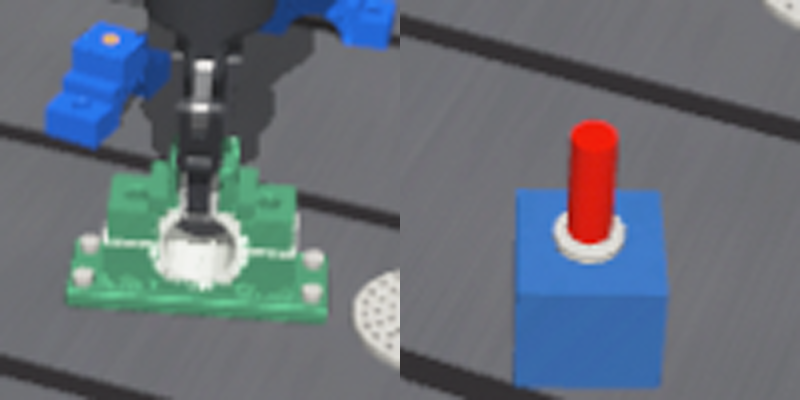

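The joint is closed: z no longer moves as the force rises, with about 30 N of push. The right-hand crop shows the dauber upright on its collar.

```bash
python3 -c "
from workcell import ticket; print(ticket.job_done())"
```

```text
the job is handed in; nothing more can be done
None
```

I dipped the dauber, dabbed the bore and put the dauber back upright in its stand; the cap is on both dowels, pressed shut with about 30 N and still gripped, and the job was handed in just after 20.8 s (the hand-in returned no verdict).

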